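# Probe thermometer through the covered port of a hot pan lid

## Robot

A 6-joint arm with a two-finger parallel gripper is mounted at the origin on a cart in front of the work surface, level with it; the furniture and walls round the work are solid. World frame = base frame: x ahead of the robot, y to its left, z up, the work surface at z = 0. Lengths are in m, angles in rad, forces in N, time in s.
With the tool pointing down it reaches from about 0.35 to 0.925 m from the base axis. Payload 6.4 kg.
Tool frame: the origin (TCP) lies on the centre line of the jaws, within the pads' length; the fingertips stand 19 mm ahead of it and the grasp point (between the pads) is the TCP; z points along the fingers, y is the line along which they close (so a half turn about z gives the same grasp; the last joint's range is limited). The gripper opens to 94 mm and grips with 3 to 60 N. Pads are 16 mm wide; open, the fingers measure 119 mm over their backs; the gripper's body (75 mm by 177 mm) begins 78 mm behind the grasp point.
Start: joints at [1.072, 0.245, 1.558, -0, 1.339, -0.174], TCP at [0.207, 0.616, 0.224] pointing down, gripper open.
Joint ranges: [-3.13, 3.13], [-1.02, 2.26], [0.13, 2.54], [-0.95, 4.09], [0.21, 2.88], [-2.74, 2.74]. Speed limits (rad/s): [2.57, 2.57, 3.14, 3.14, 3.14, 3.14].

## Interface

Orientations are given as a rotation vector (axis times angle).
In Python, from bench import manip, cams, job gives the robot as it stands.
- The arm moves only by the tool send_rows, never from a script. Its argument "series" is a list of rows, each a list of 4 numbers: the shift along the world's x, y, z in cm, then the turn about the world's z in degrees. In form: [[x, y, z, twist], ...]. A call has 1 to 12 rows; each row is the pose to reach, as a shift and turn from the pose commanded when the call began; what a row does not reach only later rows make up. A row lasts 1/8 s, in which the tool goes at most 62.5 mm and 10.7 degrees, less where a joint would pass 70% of its speed; a pose out of reach is approached as far as the arm can. A call with a gripper value outside its range is refused whole. "jaw" is the finger opening in cm, from 0 to 9.4, set as the call begins (left out, the last holds). The fingers move at their own pace and stop on an object; "squeeze" is the grip in N (left out, the last holds). Time passes only in rows, so rows that repeat a pose let the fingers close. It gives the time, the measured TCP pose, the force, the opening and the grip force at its end, in the units of the state.
- manip.state(): the state, without advancing time (a new reading comes with each control period).
- cams.camera(name): name is "scene" or "top" or "wrist"; returns a dict with "image" (384x512x3 uint8, red, green, blue), "intrinsics" (3x3 intrinsics, pixels), "position" and "rotation" of the camera in the world. Camera axes: x right, y down, z forward; pixel columns grow to the right and rows downward; lengths in m; the calibration is good to about 2 mm. A picture is of the moment at which its call begins. There is no depth.
- job.sign_off(): hands the job in; it is judged then, once.
The state is a dict: "time": time; "q": joint angles; "qd": joint speeds; "tau": joint torques, N m; "tcp_pos": TCP position; "orientation": TCP orientation; "wrist_force": force on the tool from outside, world axes, zero at the start; "moment": the same for the moment, N m; "gripper_width": finger opening in m; "grip_force": force on a finger pad.
Only numpy, scipy, OpenCV 4.12 (cv2) and the standard library are available. Lean on these libraries where they do the work, as an engineer would, in place of code of your own. Each camera call takes 0.05 s, during which the arm holds its last target. There are 200 camera calls.

## Task

The stew pan has to stay shut while a probe thermometer reads it. Take the thermometer that lies on the worktop (the mug is there to lean it in while you change your hold), set the point of its stem on the round port plate of the lid beside the fan-shaped swing cover, and, keeping the point down, use it to push the cover round on its rivet, sliding along until the stem drops into the port hidden underneath; then lower it until the cone sits in the port and let go, leaving it upright. The cover is hot, so never touch it with the fingers, and leave the other things standing where they are.

Things in the scene. Friction and masses are not known exactly. Their poses are not given: they have to be found in the camera images.
- thermometer: probe thermometer, 75 g, 167 mm long: steel stem (92 mm, 7 mm diameter, round point), grey cone (15 mm, widening 7 to 20 mm), white handle (60 mm, 24 wide, 20 thick). Lies on a broad side at first. Origin on the axis at half length; x to the point: point +83.5 mm, cone -8.5 to -23.5, handle -23.5 to -83.5, balance -1. y across the width, z across the thickness, up as it lies
- tip (a point): the point of the thermometer's stem; at the start it touches the worktop or is up to 7 mm over it
- cap (a point): the top end of the thermometer's handle, on its axis, 167 mm from the point
- pan: fixed steel food pan 176 x 162 mm with closed lid; origin under its centre on the worktop, long side along its y, z up. Lid 103 mm high. Strap handle along x, 88 mm long, on the lid at y = -58 mm, up to 129 mm high. A round port plate, 108 mm across, upper face 106 mm over the worktop, is centred at x = 0, y = +22 mm
- rivet (a point): centre of the port plate on its upper face, 106 mm over the worktop; the cover turns about it (rivet head 8 mm higher). The port, a round through hole of 12 mm diameter, has its centre 36 mm from here at an angle not told; at first it lies wholly under the cover. Seated, the cone closes it with the point 98 mm below the plate's face; the pan is free to 102 mm below it
- cover: hot swing cover: flat quarter-round fan, outer radius 52 mm, 0.6 to 4.6 mm above the port plate, its 11 mm round apex on the rivet (origin there), reaching 45 degrees either side of its x axis, z up. Turns either way, at least 2.1 rad from its start, with light friction (0.2 N at the port's radius); it stays where left, and the cone can wedge it farther aside
- cover_edge (a point): middle of the cover's outer arc, 50 mm from the rivet on the cover's x axis; a bent-up tab 16 mm wide stands here, 12 mm above the port plate
- mug: white mug, loose, 275 g, 91 mm high, round cup 80 mm outer and about 66 mm inner diameter, floor 7 mm. Origin on the worktop; the cup's axis is at x = 0, y = +16.5 mm of the mug, the handle points to -y. The thermometer put in point first leans with cone or handle on the rim, its axis about 33 degrees from upright, the upper 50 mm of the handle clear
- honey_jar: honey jar, 71 mm diameter, 110 mm high, bystander; origin under its centre
- small_canister: small clear canister with white lid, 68 x 68 mm, 103 mm high, bystander; origin under its centre
- pepper_mill: wooden pepper mill, 58 mm diameter, 170 mm high, bystander; origin under its centre
- garlic: garlic bulb, 56 mm, bystander; origin under its centre
- lime: lime, 53 mm, bystander; origin under its centre
- spice_jar: spice jar, 41 mm diameter, 105 mm high, bystander, right of the pan; origin under its centre
- garage_edge (a point): front edge of the upright left side panel (20 mm thick) of the appliance garage, here 300 mm over the worktop. Between this panel and the door at the right a shelf starts 588 mm over the worktop. Behind the work stand, fixed: mixer with bowl (radius 120 mm at x 0.72, y 0.24), blender (radius 100 mm at 0.78, -0.02), oil bottle (radius 31 mm, 268 high, at 0.665, 0.50)

How it is judged:
On the way, in this order (a step that is already met when the one before it is completed fails the run):
1. the thermometer's point is set down on the port plate beside the cover, which has not been swung yet (height (world z) of tip between 0.102 and 0.11 m and horizontal distance between tip and rivet below 0.058 m and distance of cover_edge from where it was at the start of the episode below 0.01 m), for 0.05 s.
2. the stem, its point down on the plate, pushes the cover round on its rivet (height (world z) of tip below 0.111 m and horizontal distance between tip and rivet below 0.058 m and distance of cover_edge from where it was at the start of the episode above 0.012 m and contact force between thermometer and cover above 0.05 N).
3. the stem has dropped into the port (height (world z) of tip below 0.09 m and horizontal distance between tip and rivet below 0.05 m), for 0.1 s.
At the end, for the whole second after the job is handed in: the thermometer stands in the port of the lid with its cone seated (point at least 90 mm below the plate's face, at most 16 mm over the worktop), within 11 degrees of upright, at rest and let go; the cover is swung aside; the mug stands upright (height (world z) of tip below 0.016 m and horizontal distance between tip and rivet between 0.02 and 0.052 m and angle between thermometer's own x axis and vertical above 2.95 rad and linear speed of thermometer below 0.01 m/s and distance of cover_edge from where it was at the start of the episode above 0.012 m and angle between mug's own z axis and vertical below 0.2 rad); the robot touches nothing.
It fails at once if the fingers or the arm touch the hot cover (contact force between any of the fingers, the arm and cover above 0.5 N).
It fails at once if a bystander is pushed more than 30 mm from its place (distance of any of honey_jar, small_canister, pepper_mill, garlic, lime, spice_jar from where it was at the start of the episode above 0.03 m).
It fails at once if the mug is tipped over (angle between mug's own z axis and vertical above 0.6 rad).
It also fails if it takes over 72 s, if anything falls off the work surface, if the arm or the gripper's body presses on something with over 40 N, if the wrist force passes 120 N, or if a joint passes its speed limit or range.

## Working session

There is one attempt and no reset: what is moved stays moved. The work goes in short steps, Python scripts to look and compute and a tool call to move; the robot and the scene stay as the last step left them, time stands still between calls to the robot, and variables do not carry over. Pictures are saved under pics/ and viewed, at most 10 in all, crops included, and the job is handed in when it is done.

Besides the shell and the picture viewer there is one more tool, called after "Emit:" as name(argument=value, ...) on one line, values as JSON. send_rows: Moves the arm, as the interface text tells. Its arguments: {"type":"object","properties":{"series":{"type":"array"},"jaw":{"type":"number"},"squeeze":{"type":"number"}},"required":["series"]}

```bash
mkdir -p pics; cat > h.py <<'E'
import numpy as np, cv2
from bench import manip, cams, job
def shot(n,f=None):
    c=cams.camera(n)
    if f: cv2.imwrite('pics/'+f,cv2.cvtColor(c['image'],cv2.COLOR_RGB2BGR)); np.savez('pics/'+f[:-4],**c)
    return c
def load(f): return dict(np.load('pics/'+f+'.npz'))
def ray(c,px):
    d=c['rotation']@np.linalg.inv(c['intrinsics'])@np.array([px[0],px[1],1.]); return np.array(c['position']),d
def onz(c,px,z):
    p,d=ray(c,px); return p+d*(z-p[2])/d[2]
def proj(c,P):
    q=np.array(c['rotation']).T@(np.array(P)-c['position']); q=c['intrinsics']@q; return q[:2]/q[2]
E
python3 - <<'E'
from h import *
a=shot('top','top0.png');b=shot('scene','scene0.png')
for c in(a,b): print(np.round(c['position'],3),np.round(c['rotation'],3).tolist(),np.round(c['intrinsics'],1).tolist())
print(manip.state())
E
```

```text
[-0.044  0.394  1.597] [-1.519, 2.451, -0.495] [[490.7, 0.0, 258.2], [0.0, 490.7, 190.0], [0.0, 0.0, 1.0]]
[-0.553  1.07   1.005] [-0.97, 2.209, -1.25] [[435.2, 0.0, 253.0], [0.0, 435.2, 192.9], [0.0, 0.0, 1.0]]
{'time': 0.1, 'q': array([ 1.07192374e+00,  2.45719814e-01,  1.55885961e+00,  2.05313170e-05,
        1.33866765e+00, -1.74079897e-01]), 'qd': array([-0.00060049, -0.00044286, -0.00295747, -0.00175335, -0.00327625,
       -0.0009317 ]), 'tau': array([ 3.91737058e-04, -4.16910911e+01, -3.15527022e+01,  6.87830360e-02,
        3.09585244e-02, -6.59813418e-05]), 'tcp_pos': array([0.20716345, 0.61558957, 0.2234886 ]), 'orientation': array([-5.07859467e-01, -3.09969789e+00,  2.44223338e-03]), 'wrist_force': array([-0.44659735, -0.2511021 , -0.25965645]), 'moment': array([ 0.03546527, -0.01358408, -0.05559152]), 'grip_force': 0.0, 'gripper_width': 0.09394155792269544}
```

View pics/top0.png

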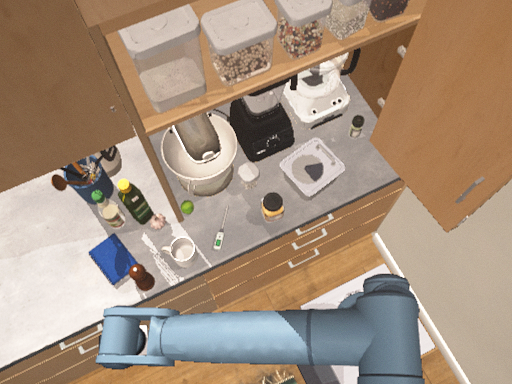

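View pics/scene0.png

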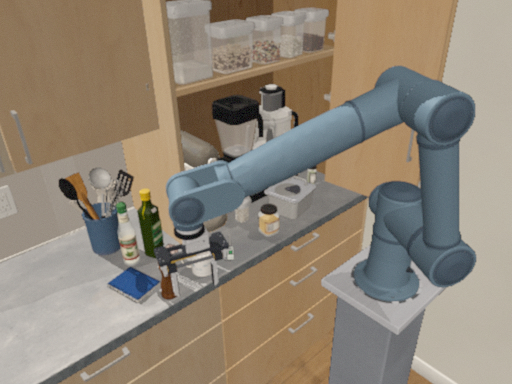

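Top view: the thermometer's handle is near (219,241) and its tip near (227,207). The mug is at (182,250), the pan at (312,167), and the dark cover at (313,172). Camera rotations are rotation vectors, so I'll fix the helper and enlarge.

```bash
sed -i "s/    if f: cv2/    c=dict(c); c['rotation']=cv2.Rodrigues(np.array(c['rotation'],float))[0]\n    if f: cv2/" h.py
python3 - <<'E'
from h import *
a=shot('top','top1.png');b=shot('scene','scene1.png')
im=cv2.imread('pics/top1.png')
A=cv2.resize(im[190:270,150:250],None,fx=5,fy=5,interpolation=cv2.INTER_CUBIC)
B=cv2.resize(im[130:205,270:360],None,fx=5.33,fy=5.33,interpolation=cv2.INTER_CUBIC)[:400,:300*2]
C=np.zeros((400,800,3),np.uint8); C[:400,:400]=cv2.resize(im[190:270,160:240],(400,400),interpolation=cv2.INTER_CUBIC)
C[:400,400:]=cv2.resize(im[130:210,272:352],(400,400),interpolation=cv2.INTER_CUBIC)
cv2.imwrite('pics/c1.png',C)
for n,p,z in [('handle',(217,245),.01),('tip',(227,207),.005),('mug',(182,250),.09),('pan',(312,167),.105),('jar',(272,201),.11),('can',(249,173),.103),('mill',(137,270),.17),('garlic',(159,220),.05),('lime',(187,207),.05),('spice',(357,120),.1)]: print(n,onz(a,p,z).round(3))
E
```

```text
handle [0.447 0.315 0.01 ]
tip [0.558 0.227 0.005]
mug [0.457 0.425 0.09 ]
pan [ 0.524 -0.08   0.105]
jar [0.472 0.098 0.11 ]
can [0.599 0.119 0.103]
mill [0.433 0.567 0.17 ]
garlic [0.6   0.455 0.05 ]
lime [0.602 0.352 0.05 ]
spice [ 0.616 -0.312  0.1  ]
```

View pics/c1.png

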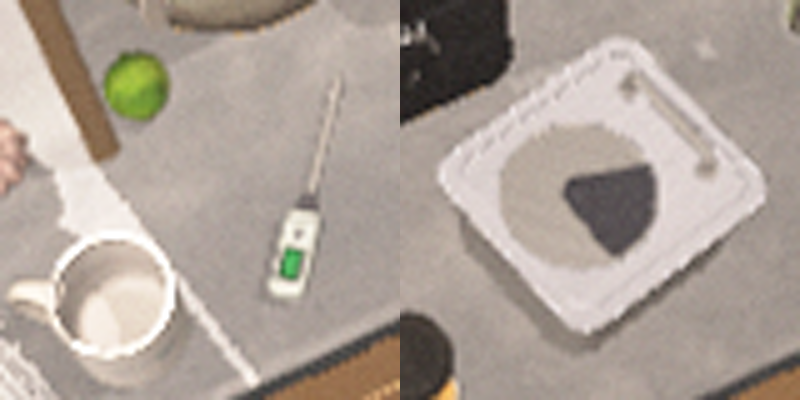

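The crop (5x) shows the cap end at about px (216.6,249) and the tip at about (227.6,205). The port plate is centred near (307.5,169), and the cover fans to the lower right. Next I measure these properly.

```bash
python3 - <<'E'
from h import *
a=load('top1')
cap=onz(a,(216.6,249),.01);tip=onz(a,(227.6,205),.004)
print(cap,tip,np.linalg.norm(tip-cap),np.degrees(np.arctan2(*(tip-cap)[1::-1])))
hsv=cv2.cvtColor(a['image'],cv2.COLOR_RGB2HSV); 
# cover: dark in plate
g=a['image'].max(2); m=np.zeros_like(g); m[158:186,298:336]=(g[158:186,298:336]<110)*255
ys,xs=np.nonzero(m); P=np.array([onz(a,(x,y),.11)[:2] for x,y in zip(xs,ys)]); c=P.mean(0);print('cover n',len(P),'cent',c, 'px',xs.mean(),ys.mean())
# plate rim crop-estimates
crop=[(500,190),(535,135),(565,125),(620,145),(657,190),(640,245),(585,268),(525,245)]
Q=np.array([onz(a,(272+(x-400)/5,130+y/5),.106)[:2] for x,y in crop])
A=np.c_[2*Q,np.ones(len(Q))]; s=np.linalg.lstsq(A,(Q**2).sum(1),rcond=None)[0]; print('plate',s[:2],np.sqrt(s[2]+s[:2]@s[:2]))
ap=onz(a,(272+172/5,130+188/5),.11); print('apex',ap)
K=np.array([onz(a,(272+(x-400)/5,130+y/5),.103)[:2] for x,y in [(440,180),(620,38),(765,185),(585,330)]]); print('pan corners',K.round(3).tolist(),K.mean(0))
for x,y in [(630,85),(705,165)]: print('strap',onz(a,(272+(x-400)/5,130+y/5),.12).round(3))
R=cv2.Rodrigues(manip.state()['orientation'])[0]; print('jaw y',R[:,1],np.degrees(np.arctan2(R[1,1],R[0,1])))
E
```

```text
[0.43539985 0.32184519 0.01      ] [0.56450492 0.22161775 0.004     ] 0.1635532218596119 -37.82306684458659
cover n 219 cent [ 0.5042248 -0.0800866] px 314.9680365296804 171.05479452054794
plate [ 0.52249617 -0.06239541] 0.05256355052584354
apex [ 0.52819831 -0.06056427  0.11      ]
pan corners [[0.576, 0.014], [0.617, -0.148], [0.475, -0.18], [0.436, -0.021]] [ 0.52602446 -0.0835867 ]
strap [ 0.575 -0.13   0.12 ]
strap [ 0.5   -0.145  0.12 ]
jaw y [ 0.31906439  0.94773228 -0.00120248] 71.39363347520026
```

Emit:
send_rows(series=[[4,-5,0,-5],[8,-10,0,-10],[12,-15,0,-15],[16.5,-20.6,0,-19],[20.6,-25.8,0,-19],[24.7,-30.8,-4,-19],[24.7,-30.8,-9,-19],[24.7,-30.8,-9,-19],[24.7,-30.8,-9,-19]], jaw=6)

```text
time: 1.32
tcp_pos: [0.4545, 0.3087, 0.1353]
orientation: [1.012, 2.974, 0.001]
wrist_force: [-0.7, -0.5, 0.6]
gripper_width: 0.0602
grip_force: 0.0
```

```bash
python3 - <<'E'
from h import *
c=shot('wrist','w1.png'); s=manip.state(); print(s['tcp_pos'],s['time'],c['position'],c['rotation'].round(2).tolist())
print('tcp px floor',proj(c,s['tcp_pos']),proj(c,[s['tcp_pos'][0],s['tcp_pos'][1],.02]))
E
```

```text
[0.45495755 0.3093022  0.13636958] 1.375 [0.39190974 0.35707912 0.29572034] [[0.61, 0.76, 0.21], [0.79, -0.59, -0.17], [-0.0, 0.27, -0.96]]
tcp px floor [252.7555481  252.78663084] [252.3303911  199.36194492]
```

View pics/w1.png

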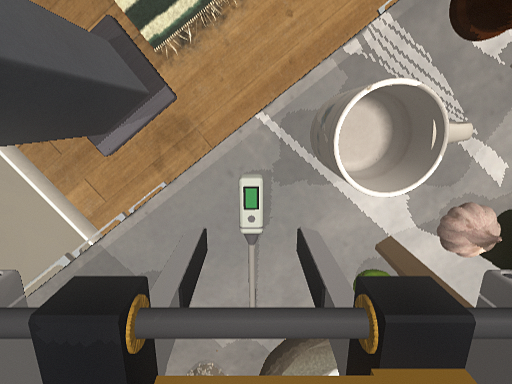

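Wrist view: the handle runs from (250,175) to (251,233), between and aligned with the jaws, and the TCP projects to (252,199). I'll descend and grip lightly so it can pivot.

Emit:
send_rows(series=[[0,0,-4,0],[0,0,-8,0],[0,0,-11,0],[0,0,-11,0],[0,0,-11,0]])

```text
time: 2.0
tcp_pos: [0.4559, 0.3095, 0.027]
orientation: [1.01, 2.971, 0.005]
wrist_force: [0.4, 0.3, -0.0]
gripper_width: 0.0604
grip_force: 0.0
```

Emit:
send_rows(series=[[0,0,0,0],[0,0,0,0],[0,0,0,0],[0,0,0,0],[0,0,0,0],[0,0,0,0],[0,0,0,0]], jaw=1.5, squeeze=4)

```text
time: 2.88
tcp_pos: [0.4545, 0.308, 0.0245]
orientation: [1.013, 2.974, 0.0]
wrist_force: [0.1, -0.0, 0.2]
gripper_width: 0.0243
grip_force: 4.0
```

Emit:
send_rows(series=[[0.1,-0.1,1.8,0],[0.4,-0.3,3.7,0],[0.8,-0.6,5.4,0],[1.5,-1.2,7.1,0],[2.3,-1.8,8.6,0],[3.3,-2.6,10,0],[3.3,-2.6,10,0],[3.3,-2.6,10,0]])

```text
time: 3.88
tcp_pos: [0.487, 0.2818, 0.1238]
orientation: [-1.013, -2.973, 0.001]
wrist_force: [-0.7, -0.5, -0.9]
gripper_width: 0.0241
grip_force: 4.0
```

```bash
python3 - <<'E'
from h import *
c=shot('wrist','w2.png'); b=shot('scene','s2.png'); t=shot('top','t2.png'); s=manip.state(); print(s['tcp_pos'],s['wrist_force'],s['grip_force'])
x,y=map(int,proj(b,s['tcp_pos']));u,v=map(int,proj(t,s['tcp_pos']))
f=lambda im,x,y:cv2.resize(im[max(y-40,0):y+60,max(x-50,0):x+50],(400,400),interpolation=cv2.INTER_CUBIC)
I=np.hstack([cv2.resize(c['image'],(400,400)),f(b['image'],x,y)]); cv2.imwrite('pics/v2.png',I[:,:,::-1]); print(x,y,u,v)
E
```

```text
[0.4866139  0.28200148 0.12351171] [ 0.28900617  0.62587156 -1.25210707] 4.000008702278137
228 221 218 219
```

View pics/v2.png

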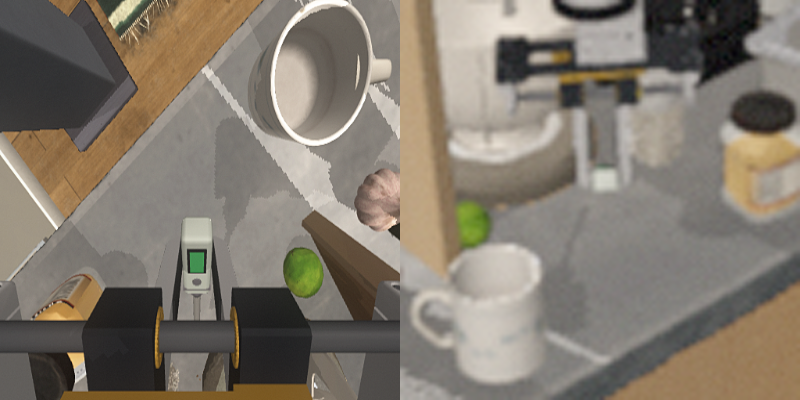

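Wrist view: the handle still lies horizontal in the jaws (cap end at (197,218)), so there was no pivot at 4 N. I'll drop to the minimum grip.

Emit:
send_rows(series=[[0,0,0,0],[0,0,0,0],[0,0,0,0],[0,0,0,0],[0,0,0,0],[0,0,0,0]], squeeze=3)

```text
time: 4.78
tcp_pos: [0.4874, 0.282, 0.1245]
orientation: [1.013, 2.974, 0.0]
wrist_force: [-0.2, -0.4, -0.8]
gripper_width: 0.0239
grip_force: 3.0
```

```bash
python3 - <<'E'
from h import *
for n in ('w2',): 
  c0=load(n)
c=shot('wrist','w3.png'); s=manip.state(); print(s['moment'],s['wrist_force'],s['grip_force'])
def green(c):
    h=cv2.cvtColor(c['image'],cv2.COLOR_RGB2HSV); m=cv2.inRange(h,(55,120,60),(80,255,220)); m[:, :170]=0;m[:,330:]=0
    ys,xs=np.nonzero(m); return len(xs),xs.min(),xs.max(),ys.min(),ys.max()
print(green(c0),green(c))
E
```

```text
[-0.0527763   0.01155444 -0.0403518 ] [ 0.41384624 -0.35974078 -0.39616312] 2.999969758093357
(347, np.int64(243), np.int64(260), np.int64(242), np.int64(261)) (118, np.int64(243), np.int64(260), np.int64(250), np.int64(256))
```

It is pivoting: the green display narrowed from 20 to 7 rows. I'll wait, then look.

Emit:
send_rows(series=[[0,0,1,0],[0,0,2,0],[0,0,2,0],[0,0,2,0],[0,0,2,0],[0,0,2,0],[0,0,2,0],[0,0,2,0]])

```text
time: 5.82
tcp_pos: [0.4874, 0.282, 0.1444]
orientation: [-1.013, -2.974, 0.0]
wrist_force: [0.7, 0.1, -0.4]
gripper_width: 0.0241
grip_force: 3.0
```

```bash
python3 - <<'E'
from h import *
c=shot('wrist','w4.png'); b=shot('scene','s4.png'); s=manip.state(); print(s['tcp_pos'],s['moment'],s['wrist_force'])
x,y=map(int,proj(b,s['tcp_pos']))
f=lambda im,x,y:cv2.resize(im[y-40:y+60,x-50:x+50],(400,400),interpolation=cv2.INTER_CUBIC)
I=np.hstack([cv2.resize(c['image'][130:330,156:356],(400,400)),f(b['image'],x,y)]); cv2.imwrite('pics/v4.png',I[:,:,::-1])
E
```

```text
[0.48741144 0.28202456 0.14443817] [-0.02322314  0.01888387  0.01121173] [-0.73490063 -0.43397345 -0.59567242]
```

View pics/v4.png

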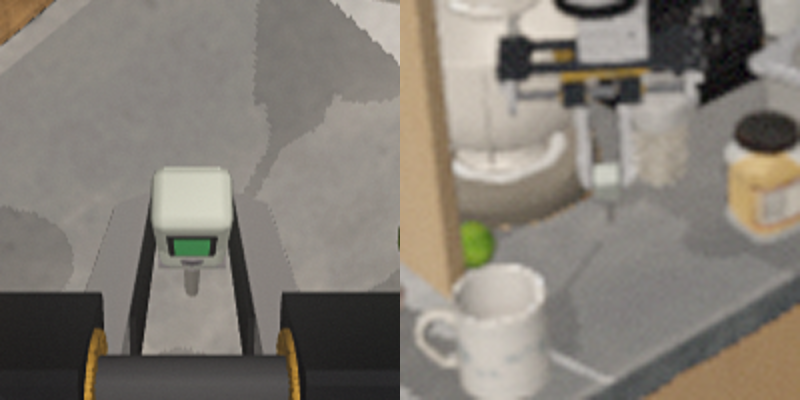

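Wrist crop: the cap face is centred near px (252,229), and the stem's point shows near px (252,277), so it is tilted well down. Next, the angle.

```bash
cat >> h.py <<'E'
def tilt(c,px,s,L=.1425,off=.011):
    p,d=ray(c,px); d=d/np.linalg.norm(d); v=np.array(s['tcp_pos'])-[0,0,off]; w=p-v
    B=w@d; D=B*B-(w@w-L*L); print('disc',D)
    for t in (-B-max(D,0)**.5,-B+max(D,0)**.5):
        P=p+d*t; u=(P-v)/np.linalg.norm(P-v); print(P.round(4),'elev',np.degrees(np.arcsin(-u[2])).round(1),'az',np.degrees(np.arctan2(u[1],u[0])).round(1))
E
python3 - <<'E'
from h import *
c=load('w4'); tilt(c,(252,277),manip.state())
E
```

```text
disc 0.01989722613026315
[0.4439 0.3159 0.2648] elev -67.2 az 142.1
[0.5588 0.2275 0.0228] elev 50.9 az -37.4
```

Elevation is 51° along the right azimuth. I'll lift it over the mug and use the far inner wall to push the stem the rest of the way to upright.

```bash
python3 - <<'E'
from h import *
a=load('top1'); m=onz(a,(160+113/5,190+293/5),.091)
for x,y in [(52,293),(174,293),(113,232),(113,355)]: print(onz(a,(160+x/5,190+y/5),.091).round(3))
print(m)
w=load('w1'); print('wrist mug',onz(w,(390,137),.091))
u=np.array([.791,-.611]); s=manip.state(); print('pivot target', m[:2]+u*.020-u*.0897,'shift',m[:2]+u*(.020-.0897)-s['tcp_pos'][:2])
E
```

```text
[0.478 0.456 0.091]
[0.443 0.387 0.091]
[0.498 0.406 0.091]
[0.423 0.437 0.091]
[0.46024836 0.42172292 0.091     ]
wrist mug [0.46124149 0.4241188  0.091     ]
pivot target [0.40511566 0.46430962] shift [-0.08229577  0.18228507]
```

Emit:
send_rows(series=[[0,0,4,0],[0,0,8,0],[0,0,10,0],[-2,4.5,10,0],[-4,9,10,0],[-6,13.5,10,0],[-8.2,18.3,10,0],[-8.2,18.3,10,0],[-8.2,18.3,10,0],[-8.2,18.3,10,0]])

```text
time: 7.18
tcp_pos: [0.406, 0.464, 0.2441]
orientation: [-1.015, -2.973, 0.001]
wrist_force: [0.1, 0.8, -1.0]
gripper_width: 0.0241
grip_force: 3.0
```

```bash
python3 - <<'E'
from h import *
c=shot('wrist','w5.png'); s=manip.state(); print(s['tcp_pos'],s['time'])
cv2.imwrite('pics/v5.png',cv2.resize(c['image'][130:330,156:356],(400,400))[:,:,::-1])
E
```

```text
[0.40606793 0.46399867 0.24427178] 7.225
```

View pics/v5.png

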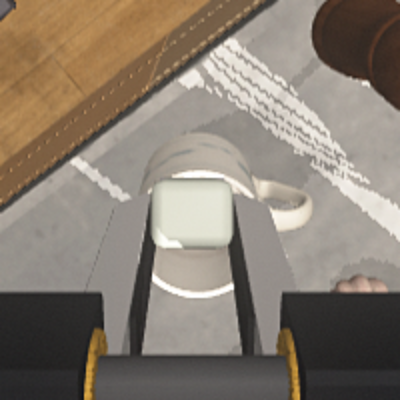

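Only the cap face shows, centred near px (252,237), and it hides the stem. The thermometer has swung further, so I'll estimate the angle from the cap position and from the scene view.

```bash
python3 - <<'E'
from h import *
c=load('w5'); s=manip.state()
tilt(c,(252,237),s,.0245,.011)
v=s['tcp_pos']-[0,0,.011]; u=np.array([.791,-.611,0])
for e in (55,60,65,70,75,80,85,90):
    r=np.radians(e); d=u*np.cos(r)-[0,0,np.sin(r)]; print(e,proj(c,v-d*.0245).round(1),proj(c,v-d*.0245+[0,0,0]).round(1)[1],proj(c,v+d*.1425).round(1))
b=shot('scene','s5.png');x,y=map(int,proj(b,v)); print(x,y)
cv2.imwrite('pics/v5s.png',cv2.resize(b['image'][y-30:y+70,x-50:x+50],(500,500),interpolation=cv2.INTER_CUBIC)[:,:,::-1])
for e in (55,60,70,80,90):
    r=np.radians(e); d=u*np.cos(r)-[0,0,np.sin(r)]; print(e,5*(proj(b,v+d*.1425)-[x-50,y-30]),5*(proj(b,v+d*.04)-[x-50,y-30]))
E
```

```text
disc 0.0005780528348827071
[0.3953 0.4727 0.2535] elev -55.5 az 141.1
[0.4104 0.461  0.2093] elev 77.7 az -34.6
55 [251.5 236.6] 236.6 [251.8 267.5]
60 [251.5 240.4] 240.4 [251.8 256.1]
65 [251.5 244.3] 244.3 [251.8 244.8]
70 [251.5 248.2] 248.2 [251.8 233.7]
75 [251.5 252. ] 252.0 [251.8 222.6]
80 [251.5 255.8] 255.8 [251.8 211.7]
85 [251.5 259.5] 259.5 [251.8 200.8]
90 [251.5 263. ] 263.0 [251.8 189.9]
197 225
55 [271.71843697 225.98147455] [258.43270091 175.03140138]
60 [272.0697102  243.09532584] [258.52251925 180.08469821]
70 [272.37197693 275.75710108] [258.57372027 189.59538214]
80 [272.12268426 305.64174037] [258.45172236 198.08314857]
90 [271.30804171 331.9152022 ] [258.15820391 205.29375968]
```

View pics/v5s.png

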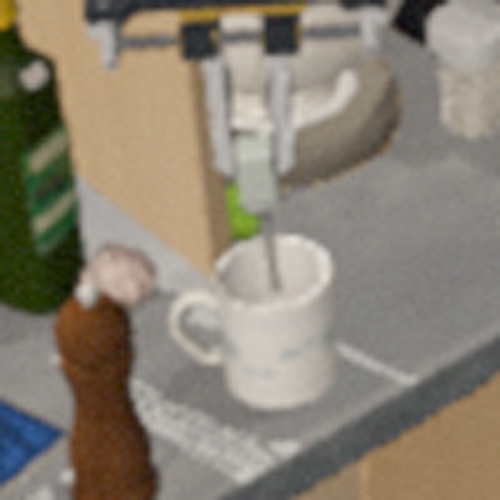

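The scene view puts the tip near crop (277,287), so elevation is about 73°, with the tip over the near half of the mug. I'll lower it into the mug and push against the far wall.

Emit:
send_rows(series=[[2.1,-1.6,0,0],[2.1,-1.6,-2.5,0],[2.1,-1.6,-4.5,0],[3,-2.3,-4.5,0],[4,-3.1,-4.5,0],[5,-3.9,-4.5,0],[6,-4.6,-4.5,0],[7,-5.4,-4.5,0],[8,-6.2,-4.5,0],[8,-6.2,-4.5,0],[8,-6.2,-4.5,0]])

```text
time: 8.65
tcp_pos: [0.4853, 0.403, 0.1993]
orientation: [-1.013, -2.974, 0.0]
wrist_force: [1.1, 0.1, -1.3]
gripper_width: 0.0242
grip_force: 3.0
```

```bash
python3 - <<'E'
from h import *
s=manip.state(); v=s['tcp_pos']-[0,0,.011]; u=np.array([.791,-.611,0]); print(s['tcp_pos'],s['wrist_force'],s['time'])
c=shot('wrist','w6.png'); b=shot('scene','s6.png');x,y=map(int,proj(b,v)); 
I=np.hstack([cv2.resize(c['image'][150:350,156:356],(400,400)),cv2.resize(b['image'][y-30:y+50,x-40:x+40],(400,400),interpolation=cv2.INTER_CUBIC)])
cv2.imwrite('pics/v6.png',I[:,:,::-1])
for e in (70,80,90,100):
    r=np.radians(e); d=u*np.cos(r)-[0,0,np.sin(r)]; print(e,2*(proj(c,v-d*.0245)-[156,150])[1], 2*(proj(c,v+d*.1425)-[156,150]), 5*(proj(b,v+d*.1)-[x-40,y-30])+[400,0])
E
```

```text
[0.4852947  0.40302953 0.1993496 ] [ 1.06222602  0.0868749  -1.27608005] 8.65
70 195.81935595326405 [191.19010465 167.18632332] [616.13488605 237.01554418]
80 211.1142872888866 [191.22852649 123.22815417] [615.99919994 256.32703449]
90 225.53978557040136 [191.26139014  79.73839136] [615.49660448 272.96337257]
100 238.48335700408802 [191.28874606  36.34942525] [614.63055836 286.39476619]
```

View pics/v6.png

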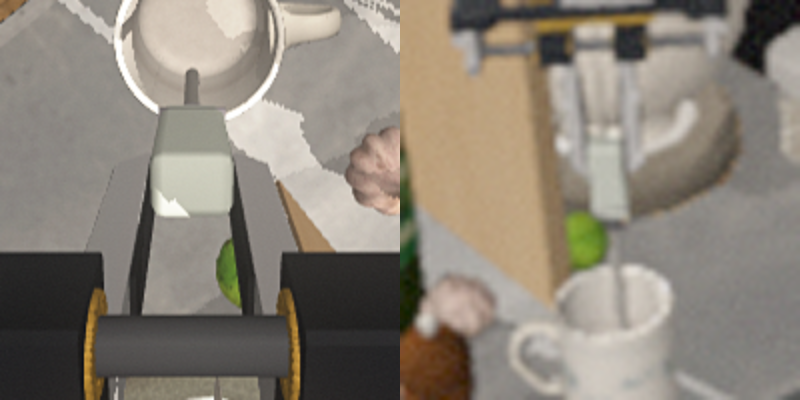

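Wrist crop: the stem's point is at crop (192,70), which matches about 92° elevation, so it is upright. I'll firm the grip and lift out.

Emit:
send_rows(series=[[0,0,0,0],[0,0,0,0],[0,0,0,0],[0,0,2,0],[0,0,5,0],[0,0,9,0],[0,0,12,0],[0,0,12,0],[0,0,12,0]], squeeze=25)

```text
time: 9.88
tcp_pos: [0.4851, 0.4028, 0.3186]
orientation: [-1.012, -2.973, 0.002]
wrist_force: [0.4, 1.2, -1.0]
gripper_width: 0.0238
grip_force: 25.0
```

Emit:
send_rows(series=[[0,-2,0,0],[0,-6,0,0],[0,-11,0,0],[0,-16,0,0],[0,-21,0,0],[0,-26,0,0],[0,-31,0,0],[0,-36,0,0],[0,-40,0,0],[0.5,-43,0,0],[0.9,-45,0,0],[0.9,-45,0,0]])

```text
time: 11.38
tcp_pos: [0.494, -0.0479, 0.3186]
orientation: [-1.015, -2.971, -0.0]
wrist_force: [0.5, -0.2, -1.3]
gripper_width: 0.0235
grip_force: 25.0
```

```bash
python3 - <<'E'
from h import *
s=manip.state(); v=s['tcp_pos']-[0,0,.011]; print(s['tcp_pos'],s['wrist_force'],s['time'],s['gripper_width'],s['q'])
c=shot('wrist','w7.png'); t=shot('top','t7.png')
print('exp rivet px',proj(c,[.522,-.062,.106]),'tip if vertical',proj(c,v-[0,0,.1425]))
cv2.imwrite('pics/v7.png',cv2.resize(c['image'],(800,600),interpolation=cv2.INTER_CUBIC)[:,:,::-1])
E
```

```text
[ 0.49401835 -0.04789941  0.31864609] [ 0.53736182 -0.154731   -1.29476234] 11.375 0.02347978934515345 [-3.25589687e-01 -1.89117254e-01  1.83046992e+00  1.44199287e-04
  1.50182443e+00 -1.23781683e+00]
exp rivet px [256.17758273 201.6336006 ] tip if vertical [251.6507361  190.08377416]
```

View pics/v7.png

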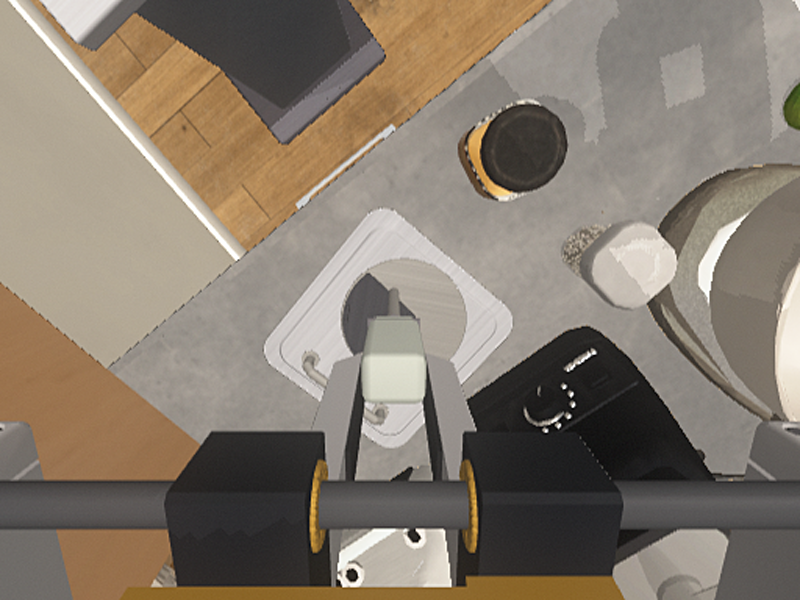

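Wrist view (1.5625x): the stem point is at (393,290), over the plate. The plate rim passes about (342,318), (404,259) and (466,312). The dark cover's near edge runs from (370,273) toward (412,318). Now world coordinates.

```bash
python3 - <<'E'
from h import *
c=load('w7'); s=manip.state(); k=1.5625
tilt(c,(393/k,290/k),s)
im=c['image']; g=cv2.cvtColor(im,cv2.COLOR_RGB2GRAY); sat=cv2.cvtColor(im,cv2.COLOR_RGB2HSV)
for r in (172,176,180,184,190,196,202): print(r,g[r,210:302:2].tolist())
print(g[160:182,258].tolist(), im[180,270],im[180,230],im[150,240],im[190,310])
E
```

```text
disc 0.018945468824869097
[ 0.4403 -0.006   0.4336] elev -61.8 az 143.0
[ 0.4898 -0.0448  0.1656] elev 88.1 az 159.1
172 [201, 205, 203, 211, 169, 210, 207, 203, 212, 206, 204, 206, 200, 166, 182, 179, 179, 175, 176, 179, 175, 174, 175, 175, 173, 174, 174, 173, 172, 176, 174, 173, 173, 171, 171, 172, 200, 217, 206, 212, 208, 201, 208, 202, 165, 164]
176 [207, 210, 182, 203, 209, 202, 208, 207, 205, 211, 154, 166, 73, 81, 160, 184, 177, 178, 175, 174, 176, 177, 179, 180, 182, 179, 177, 175, 175, 174, 171, 172, 173, 171, 171, 168, 169, 170, 157, 209, 207, 211, 209, 208, 203, 195]
180 [205, 177, 210, 205, 206, 210, 207, 207, 153, 163, 79, 87, 83, 86, 87, 83, 114, 177, 172, 176, 176, 176, 175, 175, 177, 176, 175, 175, 174, 175, 170, 175, 176, 177, 179, 178, 176, 174, 171, 170, 201, 208, 207, 204, 206, 210]
184 [211, 209, 203, 209, 205, 207, 210, 180, 72, 88, 86, 88, 83, 87, 88, 87, 87, 83, 90, 183, 154, 139, 163, 170, 168, 168, 169, 166, 169, 168, 172, 174, 175, 172, 169, 170, 175, 172, 174, 173, 171, 206, 215, 205, 210, 207]
190 [206, 206, 207, 208, 209, 205, 117, 83, 87, 89, 85, 84, 86, 84, 85, 85, 89, 85, 87, 85, 115, 124, 124, 178, 175, 176, 175, 173, 170, 169, 170, 169, 168, 166, 165, 168, 170, 169, 168, 167, 164, 163, 163, 199, 206, 206]
196 [206, 209, 207, 208, 205, 103, 91, 88, 86, 88, 85, 82, 87, 83, 84, 85, 84, 88, 86, 92, 117, 125, 134, 80, 78, 150, 166, 164, 166, 167, 169, 169, 172, 168, 165, 166, 167, 168, 168, 170, 174, 173, 172, 173, 207, 204]
202 [203, 209, 206, 208, 158, 78, 74, 88, 87, 87, 83, 88, 88, 84, 80, 97, 122, 123, 122, 135, 144, 145, 145, 129, 127, 129, 126, 87, 177, 171, 167, 168, 167, 168, 169, 169, 169, 167, 167, 166, 163, 164, 165, 164, 161, 205]
[207, 205, 202, 203, 196, 170, 171, 178, 178, 174, 175, 175, 173, 173, 175, 177, 182, 175, 173, 173, 177, 175] [176 169 159] [81 77 80] [214 207 204] [208 203 202]
```

```bash
python3 - <<'E'
from h import *
c=load('w7')
R=[(235.5,172),(281.5,172),(286.5,176),(290,180),(292,184),(296,190),(298,196),(300,202),(258,165),(230,176),(226,180)]
Q=np.array([onz(c,p,.106)[:2] for p in R]); A=np.c_[2*Q,np.ones(len(Q))]; s=np.linalg.lstsq(A,(Q**2).sum(1),rcond=None)[0]; o=s[:2]; print('plate',o,np.sqrt(s[2]+o@o))
E=np.array([onz(c,p,.1106)[:2] for p in [(237.5,176),(242.3,180),(247,184),(259,196),(265,202)]])
d=np.polyfit(E[:,1],E[:,0],1); l=cv2.fitLine(E.astype(np.float32),cv2.DIST_L2,0,.001,.001).ravel(); 
print('edge',E.round(4).tolist(),np.degrees(np.arctan2(l[1],l[0])),'dist of line from o',np.cross(l[:2],o-l[2:]))
for e in E: print(np.degrees(np.arctan2(*(e-o)[::-1])).round(1),np.linalg.norm(e-o).round(4))
t=np.array([.4898,-.0448]); print('tip',np.degrees(np.arctan2(*(t-o)[::-1])),np.linalg.norm(t-o))
for a in (130,140,150): print(a,o+.036*np.array([np.cos(np.radians(a)),np.sin(np.radians(a))])-t)
E
```

```text
plate [ 0.52881465 -0.0643576 ] 0.055534874811780655
edge [[0.4789, -0.0593], [0.4868, -0.0577], [0.4947, -0.0561], [0.517, -0.0536], [0.5284, -0.0523]] 7.728228 dist of line from o -0.012198582458202531
174.2 0.0502
170.9 0.0426
166.4 0.0351
137.6 0.0159
91.9 0.012
tip 153.37591382898754 0.04364221036354043
130 [0.0158743 0.00802  ]
140 [0.01143705 0.00358275]
150 [ 0.00783773 -0.0015576 ]<stdin>:7: DeprecationWarning: Arrays of 2-dimensional vectors are deprecated. Use arrays of 3-dimensional vectors instead. (deprecated in NumPy 2.0)
```

Emit:
send_rows(series=[[0.8,0.2,0,0],[0.8,0.2,-2,0],[0.8,0.2,-4,0],[0.8,0.2,-5.3,0],[0.8,0.2,-5.3,0],[0.8,0.2,-5.3,0]])

```text
time: 12.22
tcp_pos: [0.5026, -0.0451, 0.2669]
orientation: [1.013, 2.973, 0.0]
wrist_force: [-0.7, 0.6, -0.7]
gripper_width: 0.0241
grip_force: 25.0
```

Emit:
send_rows(series=[[0,0,-0.2,0],[0,0,-0.4,0],[0,0,-0.4,0],[0,0,-0.4,0]])

```text
time: 12.72
tcp_pos: [0.5025, -0.045, 0.2626]
orientation: [1.013, 2.974, -0.0]
wrist_force: [0.5, -0.8, -0.2]
gripper_width: 0.0238
grip_force: 25.0
```

Emit:
send_rows(series=[[0,0,-0.1,0],[0,0,-0.2,0],[0,0,-0.2,0],[0,0,-0.2,0]])

```text
time: 13.22
tcp_pos: [0.503, -0.0452, 0.2621]
orientation: [1.012, 2.972, -0.0]
wrist_force: [-0.2, -0.5, 5.6]
gripper_width: 0.0237
grip_force: 25.0
```

Emit:
send_rows(series=[[0,0,-0.1,0],[0,0,-0.2,0],[0,0,-0.2,0],[0,0,-0.2,0]])

```text
time: 13.72
tcp_pos: [0.5036, -0.0455, 0.2618]
orientation: [1.011, 2.97, -0.0]
wrist_force: [-1.2, 0.6, 11.9]
gripper_width: 0.0236
grip_force: 25.0
```

Contact at TCP z of about 0.262. I'll ease the load slightly and start sweeping along the arc.

Emit:
send_rows(series=[[0,0,0.2,0],[-0.16,-0.27,0.2,0],[-0.31,-0.54,0.2,0],[-0.43,-0.83,0.2,0],[-0.53,-1.13,0.2,0],[-0.6,-1.44,0.2,0],[-0.64,-1.75,0.2,0],[-0.65,-2.06,0.2,0],[-0.65,-2.06,0.2,0]])

```text
time: 14.85
tcp_pos: [0.4967, -0.0656, 0.2619]
orientation: [1.012, 2.972, 0.002]
wrist_force: [-0.5, 0.7, 6.6]
gripper_width: 0.0238
grip_force: 25.0
```

```bash
python3 - <<'E'
from h import *
s=manip.state(); print(s['tcp_pos'],s['wrist_force'],s['time'])
c=shot('wrist','w8.png'); v=s['tcp_pos']
print(proj(c,[v[0]-.0042,v[1]+.0031,.106]))
g=cv2.cvtColor(c['image'],cv2.COLOR_RGB2GRAY)
for r in range(172,226,6): print(r,g[r,200:300:3].tolist())
E
```

```text
[ 0.49665373 -0.0655943   0.26194448] [-0.47675795  0.69301377  6.61614829] 14.85
[251.27567399 184.53822591]
172 [148, 149, 143, 198, 202, 201, 208, 167, 206, 197, 208, 202, 204, 190, 175, 169, 174, 175, 176, 179, 179, 174, 170, 170, 171, 171, 171, 170, 167, 168, 169, 168, 171, 163]
178 [146, 210, 200, 205, 204, 178, 207, 201, 206, 200, 202, 154, 171, 167, 164, 167, 166, 169, 171, 172, 173, 172, 172, 172, 172, 170, 170, 168, 170, 174, 176, 176, 169, 171]
184 [193, 201, 199, 203, 193, 205, 201, 207, 202, 206, 175, 80, 82, 85, 76, 163, 174, 115, 133, 166, 167, 167, 168, 166, 166, 166, 164, 164, 165, 169, 170, 170, 164, 167]
190 [202, 206, 167, 206, 198, 206, 202, 203, 210, 175, 84, 84, 81, 86, 84, 84, 81, 118, 127, 172, 169, 170, 173, 172, 171, 167, 164, 163, 164, 164, 164, 166, 165, 166]
196 [185, 210, 201, 207, 200, 204, 207, 201, 136, 81, 87, 83, 84, 85, 85, 81, 87, 119, 130, 80, 83, 79, 142, 169, 164, 163, 167, 166, 165, 162, 161, 163, 170, 171]
202 [202, 202, 206, 203, 204, 200, 207, 207, 130, 85, 85, 85, 82, 94, 122, 121, 138, 136, 136, 131, 123, 115, 80, 79, 83, 61, 172, 167, 167, 167, 165, 160, 160, 158]
208 [207, 203, 203, 203, 207, 203, 201, 213, 69, 62, 84, 84, 128, 154, 159, 158, 161, 159, 159, 160, 160, 160, 162, 78, 85, 85, 82, 169, 165, 166, 161, 163, 163, 163]
214 [204, 207, 202, 206, 203, 203, 208, 207, 106, 84, 88, 81, 139, 160, 158, 162, 160, 160, 158, 162, 161, 162, 161, 112, 84, 77, 120, 168, 163, 165, 161, 165, 164, 165]
220 [201, 202, 204, 199, 211, 205, 200, 203, 185, 88, 84, 112, 145, 162, 162, 162, 162, 161, 162, 161, 157, 161, 163, 166, 172, 163, 160, 159, 163, 165, 163, 163, 162, 164]
```

Emit:
send_rows(series=[[0,-0.31,0,0],[0.05,-0.63,0,0],[0.12,-0.93,0,0],[0.22,-1.23,0,0],[0.34,-1.52,0,0],[0.34,-1.52,0,0]])

```text
time: 15.65
tcp_pos: [0.4999, -0.0808, 0.2616]
orientation: [1.012, 2.972, 0.001]
wrist_force: [-0.5, 0.9, 6.1]
gripper_width: 0.024
grip_force: 25.0
```

Emit:
send_rows(series=[[0.14,-0.28,0,0],[0.31,-0.54,0,0],[0.5,-0.79,0,0],[0.5,-0.79,0,0]])

```text
time: 16.15
tcp_pos: [0.5047, -0.0888, 0.2613]
orientation: [1.013, 2.973, 0.001]
wrist_force: [-0.8, 1.9, 5.9]
gripper_width: 0.0237
grip_force: 25.0
```

Emit:
send_rows(series=[[0.21,-0.24,0,0],[0.45,-0.45,0,0],[0.7,-0.64,0,0],[0.7,-0.64,0,0]])

```text
time: 16.65
tcp_pos: [0.5117, -0.0954, 0.2606]
orientation: [1.013, 2.973, -0.001]
wrist_force: [-0.2, -0.3, 4.8]
gripper_width: 0.0239
grip_force: 25.0
```

```bash
python3 - <<'E'
from h import *
s=manip.state(); print(s['tcp_pos'],s['wrist_force'],s['time'])
c=shot('wrist','w9.png')
v=s['tcp_pos'];print(proj(c,[v[0]-.0042,v[1]+.0031,.106]))
g=cv2.cvtColor(c['image'],cv2.COLOR_RGB2GRAY)
for r in range(150,212,4): print(r,g[r,215:330:3].tolist())
E
```

```text
[ 0.51170585 -0.0954307   0.26056475] [-0.15443696 -0.26494635  4.76127372] 16.65
[251.50086567 184.91957116]
150 [174, 196, 202, 200, 207, 181, 207, 201, 212, 205, 204, 152, 170, 170, 170, 172, 174, 175, 175, 173, 174, 176, 176, 174, 171, 170, 171, 173, 176, 178, 173, 171, 168, 168, 168, 158, 210, 207, 203]
154 [197, 201, 200, 206, 191, 207, 201, 209, 204, 206, 155, 172, 171, 169, 167, 168, 169, 167, 169, 166, 166, 167, 168, 172, 173, 171, 172, 171, 168, 170, 173, 167, 166, 169, 171, 173, 170, 199, 204]
158 [203, 200, 202, 196, 207, 202, 207, 203, 204, 139, 170, 173, 174, 174, 171, 168, 170, 167, 169, 169, 168, 166, 167, 169, 168, 163, 163, 162, 163, 166, 166, 168, 169, 167, 167, 166, 168, 155, 209]
162 [201, 196, 202, 205, 204, 201, 204, 205, 162, 167, 166, 169, 171, 168, 167, 165, 164, 168, 172, 173, 173, 170, 168, 165, 165, 166, 163, 163, 165, 167, 164, 164, 162, 160, 160, 160, 163, 163, 190]
166 [189, 209, 201, 205, 204, 202, 203, 202, 175, 174, 169, 165, 160, 160, 161, 167, 168, 164, 166, 168, 167, 166, 166, 161, 166, 169, 171, 172, 170, 166, 168, 163, 162, 165, 165, 165, 165, 
[... 1403 characters left out ...]
26, 126, 129, 106, 80, 81, 81, 81, 80, 83, 72, 166, 163, 163, 163, 164, 162, 160, 159, 162, 164, 161, 162, 164, 205]
202 [199, 207, 207, 204, 205, 203, 209, 132, 161, 169, 168, 168, 168, 169, 168, 169, 169, 167, 76, 80, 80, 81, 79, 78, 171, 161, 161, 160, 161, 160, 164, 162, 164, 161, 163, 165, 164, 148, 193]
206 [210, 206, 203, 204, 204, 206, 205, 138, 167, 167, 168, 168, 167, 169, 170, 170, 171, 167, 88, 82, 81, 83, 83, 76, 164, 163, 165, 163, 159, 161, 162, 162, 159, 164, 163, 161, 148, 198, 200]
210 [167, 206, 202, 206, 206, 206, 208, 147, 171, 169, 168, 170, 169, 169, 169, 169, 170, 168, 141, 81, 81, 83, 80, 166, 163, 161, 164, 162, 160, 158, 157, 161, 165, 166, 165, 148, 200, 201, 201]
```

```bash
cat >> h.py <<'E'
def ana(c,s,tip):
    # plate rim: lid (>190) to plate transitions from inside outward, rays from expected centre
    g=cv2.cvtColor(c['image'],cv2.COLOR_RGB2GRAY).astype(int); o=np.array([.5275,-.064])
    for _ in range(2):
        Q=[]
        for a in np.radians(np.arange(0,360,5)):
            d=np.array([np.cos(a),np.sin(a)])
            for r in np.arange(.044,.066,.0005):
                x,y=proj(c,[*(o+d*r),.106]).round().astype(int)
                if not(0<=x<512 and 0<=y<225): break
                if g[y,x]>190:
                    if r>.0465: Q.append(o+d*r)
                    break
        Q=np.array(Q)
        for _ in range(3):
            A=2*Q; # fixed R
            from scipy.optimize import least_squares
            f=least_squares(lambda p:np.linalg.norm(Q-p,axis=1)-.054,o,loss='soft_l1',f_scale=.001)
        o=f.x
    print('plate',o.round(4),len(Q),'rms',np.sqrt(np.mean(f.fun**2)).round(4))
    t=onz(c,tip,.1065)[:2]; e=t-o; print('tip',t.round(4),'tip-tcp',(t-s['tcp_pos'][:2]).round(4),'ang',(np.degrees(np.arctan2(e[1],e[0]))%360).round(1),'r',np.linalg.norm(e).round(4)); return o,t
E
python3 - <<'E'
from h import *
s=manip.state()
c=load('w7'); print(len(ana(c,{'tcp_pos':np.array([.494,-.0479,.3186])},(251.5,185.6))))
c=load('w8'); ana(c,{'tcp_pos':np.array([.4967,-.0656,.2619])},(252.5,181)); g=cv2.cvtColor(c['image'],cv2.COLOR_RGB2GRAY);print(g[174:190,246:260].tolist())
c=load('w9'); ana(c,s,(252.5,169)); g=cv2.cvtColor(c['image'],cv2.COLOR_RGB2GRAY);print(g[160:180,246:260].tolist())
E
```

```text
plate [ 0.5267 -0.0629] 48 rms 0.0007
tip [ 0.5007 -0.0534] tip-tcp [ 0.0067 -0.0055] ang 160.0 r 0.0277
2
plate [ 0.5262 -0.0627] 44 rms 0.0006
tip [ 0.49   -0.0589] tip-tcp [-0.0067  0.0067] ang 174.1 r 0.0364
[[175, 176, 175, 176, 174, 175, 176, 173, 172, 172, 170, 173, 170, 170], [172, 172, 173, 173, 174, 176, 173, 175, 176, 173, 176, 176, 174, 172], [172, 173, 174, 173, 174, 173, 171, 175, 173, 174, 176, 176, 175, 173], [167, 170, 170, 171, 172, 173, 173, 172, 173, 172, 173, 171, 172, 173], [166, 168, 166, 167, 170, 169, 169, 170, 171, 173, 172, 172, 172, 172], [167, 169, 166, 166, 167, 165, 166, 165, 168, 168, 168, 167, 170, 170], [168, 166, 167, 168, 167, 166, 166, 168, 167, 167, 167, 164, 166, 167], [166, 164, 163, 167, 170, 169, 169, 169, 167, 167, 166, 165, 167, 165], [168, 166, 165, 171, 157, 159, 155, 168, 169, 169, 167, 168, 167, 167], [172, 171, 174, 166, 123, 130, 123, 145, 158, 167, 168, 166, 165, 165], [175, 172, 174, 138, 102, 115, 121, 123, 133, 162, 171, 166, 168, 167], [147, 164, 183, 104, 106, 119, 125, 125, 120, 151, 170, 170, 170, 166], [73, 113, 153, 93, 107,
[... 1059 characters left out ...]
2, 171, 170, 172], [164, 163, 167, 153, 129, 121, 121, 132, 162, 171, 169, 168, 170, 170], [166, 166, 172, 114, 110, 127, 129, 128, 137, 159, 166, 162, 167, 165], [165, 168, 163, 95, 114, 127, 132, 131, 124, 145, 166, 165, 167, 165], [170, 177, 160, 96, 113, 127, 128, 133, 128, 141, 173, 171, 169, 168], [173, 201, 187, 101, 117, 125, 132, 134, 132, 108, 150, 162, 147, 149], [143, 171, 149, 102, 116, 125, 132, 135, 135, 82, 93, 120, 88, 85], [76, 58, 61, 102, 117, 127, 131, 133, 139, 92, 77, 77, 78, 81], [81, 81, 79, 106, 120, 125, 131, 134, 137, 94, 81, 80, 80, 81], [84, 82, 81, 107, 120, 126, 132, 132, 136, 98, 82, 84, 81, 82], [83, 82, 81, 107, 119, 126, 129, 133, 139, 98, 80, 82, 82, 82]]
```

The point actually lags the hand: it is at 208° with r of 37 mm, and the thermometer has pivoted about 9°. The port must be further on, so I'll grip harder, press less and continue.

Emit:
send_rows(series=[[0,0,0.05,0],[0,0,0.05,0],[0.28,-0.2,0.05,0],[0.46,-0.46,0.05,0],[0.67,-0.7,0.05,0],[0.89,-0.92,0.05,0],[0.89,-0.92,0.05,0]], squeeze=58)

```text
time: 17.58
tcp_pos: [0.5203, -0.1044, 0.261]
orientation: [-1.013, -2.974, 0.0]
wrist_force: [-0.1, -0.1, -0.4]
gripper_width: 0.0237
grip_force: 58.0
```

```bash
cat >> h.py <<'E'
def tippx(c):
    g=cv2.cvtColor(c['image'],cv2.COLOR_RGB2GRAY).astype(int)
    # stem: columns 249..254 tinted 100-140; go up from row 195 until not
    r=197
    while r>100 and 100<np.median(g[r,250:254])<145: r-=1
    return (252.,r+1.)
E
python3 - <<'E'
from h import *
s=manip.state(); print(s['tcp_pos'],s['wrist_force'],s['time'])
c=shot('wrist','w10.png'); p=tippx(c); print(p); ana(c,s,p)
E
```

```text
[ 0.52034376 -0.10444431  0.26099665] [-0.06722902 -0.0636462  -0.4237667 ] 17.575
(252.0, 198.0)
plate [ 0.5273 -0.0631] 63 rms 0.0006
tip [ 0.5282 -0.11  ] tip-tcp [ 0.0079 -0.0056] ang 271.2 r 0.0469
```

```bash
python3 - <<'E'
from h import *
s=manip.state(); c=load('w10'); g=cv2.cvtColor(c['image'],cv2.COLOR_RGB2GRAY)
for r in range(156,200,2): print(r,g[r,240:268].tolist())
E
```

```text
156 [170, 172, 171, 170, 173, 176, 173, 173, 175, 174, 173, 174, 173, 172, 171, 169, 167, 167, 164, 164, 162, 162, 163, 161, 161, 164, 166, 163]
158 [169, 164, 165, 165, 168, 165, 166, 165, 164, 169, 167, 167, 171, 169, 172, 172, 173, 172, 173, 173, 173, 171, 171, 172, 170, 171, 167, 167]
160 [170, 170, 171, 169, 168, 169, 170, 168, 167, 167, 164, 166, 166, 175, 160, 171, 168, 167, 165, 163, 166, 166, 167, 169, 169, 168, 170, 170]
162 [169, 166, 168, 169, 170, 168, 172, 171, 169, 176, 196, 203, 222, 124, 72, 84, 122, 156, 174, 167, 167, 166, 167, 165, 165, 165, 165, 165]
164 [172, 171, 172, 169, 169, 168, 168, 164, 184, 205, 211, 207, 98, 77, 83, 84, 81, 78, 123, 177, 172, 169, 169, 168, 165, 167, 164, 166]
166 [167, 166, 171, 169, 169, 172, 174, 171, 180, 215, 212, 96, 76, 84, 89, 88, 87, 83, 69, 174, 169, 168, 171, 166, 166, 167, 170, 172]
168 [168, 168, 164, 167, 166, 166, 168, 169, 166, 197, 94, 77, 77, 87, 87, 86, 84, 73, 114, 179, 175, 173, 170, 172, 173, 173, 175, 178]
170 [173, 173, 172, 170, 168, 169, 170, 169, 176, 114, 103, 130, 136, 134, 91, 73, 88, 144, 174, 170, 172, 17
[... 1148 characters left out ...]
1, 80, 82, 80, 81, 81, 84, 83]
190 [155, 121, 62, 81, 87, 85, 83, 79, 97, 112, 122, 128, 128, 133, 135, 133, 78, 82, 83, 83, 83, 83, 83, 82, 83, 80, 80, 80]
192 [212, 154, 136, 64, 82, 88, 87, 79, 101, 115, 120, 129, 130, 133, 132, 134, 75, 79, 81, 83, 85, 82, 82, 81, 83, 82, 81, 82]
194 [201, 214, 157, 130, 68, 78, 82, 71, 100, 117, 120, 123, 125, 128, 132, 131, 69, 74, 76, 77, 79, 78, 80, 80, 83, 84, 83, 84]
196 [188, 192, 194, 163, 135, 142, 149, 157, 157, 154, 153, 153, 150, 152, 155, 154, 157, 150, 140, 139, 140, 140, 139, 142, 117, 91, 77, 82]
198 [121, 136, 134, 134, 134, 136, 135, 133, 134, 131, 134, 133, 133, 135, 135, 133, 134, 135, 133, 135, 136, 134, 135, 129, 124, 111, 108, 111]
```

The picture data shows the port: a dark disc about 10 px wide centred near px (254,166.5), with the stem end at about (252,170).

```bash
python3 - <<'E'
from h import *
s=manip.state(); c=load('w10'); o,t=ana(c,s,(251.8,170.5))
h=onz(c,(254,166.5),.106)[:2]; e=h-o; print('port',h,np.linalg.norm(e),np.degrees(np.arctan2(e[1],e[0]))%360,'move mm',(h-t)*1000)
for p in [(248.5,166.5),(259.5,166.5),(254,161.5),(254,172)]: print(onz(c,p,.106)[:2].round(4))
tilt(c,(251.8,170.5),s,.145)
E
```

```text
plate [ 0.5273 -0.0631] 63 rms 0.0006
tip [ 0.5033 -0.0911] tip-tcp [-0.017   0.0133] ang 229.4 r 0.0368
port [ 0.50137733 -0.08654356] 0.03491103615989886 222.07810482533196 move mm [-1.9611851   4.54838157]
[ 0.4977 -0.0913]
[ 0.505  -0.0818]
[ 0.497  -0.0832]
[ 0.5062 -0.0903]
disc 0.018817311959940585
[ 0.4644 -0.061   0.3766] elev -60.8 az 142.2
[ 0.5033 -0.0911  0.1067] elev 81.4 az 141.8
```

Emit:
send_rows(series=[[0,0,-0.1,0],[-0.1,0.23,-0.15,0],[-0.2,0.45,-0.2,0],[-0.2,0.45,-0.4,0],[-0.2,0.45,-0.6,0],[-0.2,0.45,-0.6,0]])

```text
time: 18.38
tcp_pos: [0.5181, -0.0997, 0.2545]
orientation: [-1.013, -2.973, -0.0]
wrist_force: [0.4, 0.3, -0.8]
gripper_width: 0.0233
grip_force: 58.0
```

```bash
python3 - <<'E'
from h import *
s=manip.state(); print(s['tcp_pos'],s['wrist_force'],s['time'])
c=shot('wrist','w11.png'); g=cv2.cvtColor(c['image'],cv2.COLOR_RGB2GRAY)
for r in range(156,186,2): print(r,g[r,240:268].tolist())
E
```

```text
[ 0.51807681 -0.09973593  0.25454097] [ 0.43763725  0.28695428 -0.7614168 ] 18.375
156 [167, 169, 167, 168, 168, 167, 166, 166, 167, 168, 167, 168, 170, 169, 170, 168, 168, 169, 165, 166, 165, 167, 166, 165, 166, 168, 168, 168]
158 [160, 162, 161, 164, 162, 162, 164, 164, 165, 167, 167, 166, 170, 168, 167, 167, 165, 167, 168, 167, 167, 168, 169, 168, 171, 169, 166, 166]
160 [174, 172, 170, 171, 170, 168, 168, 167, 164, 162, 161, 161, 163, 161, 161, 164, 161, 165, 165, 162, 166, 166, 167, 168, 166, 166, 165, 167]
162 [167, 167, 168, 168, 171, 172, 168, 172, 172, 172, 175, 171, 173, 170, 170, 169, 170, 168, 167, 163, 161, 160, 159, 162, 161, 163, 161, 160]
164 [165, 167, 166, 165, 165, 164, 165, 165, 161, 164, 164, 165, 168, 168, 167, 170, 170, 169, 169, 170, 172, 170, 173, 170, 170, 168, 169, 168]
166 [169, 169, 169, 169, 165, 167, 164, 164, 162, 174, 181, 157, 143, 161, 171, 165, 165, 164, 163, 166, 160, 162, 165, 166, 166, 166, 168, 167]
168 [167, 166, 168, 165, 166, 166, 170, 194, 208, 213, 188, 72, 73, 71, 87, 120, 173, 168, 165, 164, 166, 165, 166, 162, 165, 166, 164, 164]
170 [1
[... 379 characters left out ...]
, 174, 173, 173, 180, 152, 154, 143, 87]
176 [170, 172, 171, 171, 169, 169, 171, 177, 121, 101, 117, 126, 129, 133, 130, 130, 171, 171, 176, 147, 151, 143, 92, 56, 68, 81, 82, 81]
178 [162, 163, 161, 162, 163, 163, 168, 172, 124, 100, 116, 126, 130, 133, 132, 130, 144, 94, 54, 71, 82, 78, 81, 82, 81, 82, 82, 82]
180 [162, 163, 163, 164, 166, 166, 169, 175, 130, 103, 118, 128, 132, 134, 135, 99, 78, 81, 82, 84, 81, 83, 81, 81, 80, 80, 81, 81]
182 [163, 164, 167, 170, 147, 133, 84, 94, 77, 109, 119, 125, 130, 133, 134, 109, 79, 81, 82, 82, 82, 82, 82, 83, 80, 81, 81, 81]
184 [143, 87, 99, 65, 76, 79, 85, 81, 90, 108, 120, 127, 130, 131, 135, 114, 77, 81, 82, 84, 84, 82, 82, 80, 83, 80, 82, 79]
```

The stem is in the port: it dropped 6.5 mm with no force. Next I lower along its axis, then straighten with a lighter grip.

Emit:
send_rows(series=[[-0.12,0.09,-1,0],[-0.24,0.18,-2,0],[-0.36,0.28,-3,0],[-0.48,0.37,-4,0],[-0.6,0.46,-5,0],[-0.6,0.46,-5,0],[-0.6,0.46,-5,0]])

```text
time: 19.3
tcp_pos: [0.5124, -0.0952, 0.2053]
orientation: [1.013, 2.974, 0.0]
wrist_force: [-0.1, 0.4, -0.6]
gripper_width: 0.0234
grip_force: 58.0
```

Emit:
send_rows(series=[[0,0,0,0],[0,0,0,0],[-0.25,0.2,0,0],[-0.5,0.4,0,0],[-0.8,0.6,0,0],[-1.1,0.8,0,0],[-1.1,0.8,0,0],[-1.1,0.8,0,0]], squeeze=4)

```text
time: 20.3
tcp_pos: [0.5011, -0.0871, 0.2049]
orientation: [-1.013, -2.974, -0.0]
wrist_force: [0.1, 0.3, -1.0]
gripper_width: 0.0239
grip_force: 4.0
```

```bash
python3 - <<'E'
from h import *
s=manip.state(); print(s['tcp_pos'],s['wrist_force'],s['time'],s['gripper_width'])
c=shot('wrist','w12.png')
h=cv2.cvtColor(c['image'],cv2.COLOR_RGB2HSV); g=cv2.cvtColor(c['image'],cv2.COLOR_RGB2GRAY)
print(g[185:290:3,251].tolist())
v=s['tcp_pos']-[0,0,.0135]; u=np.array([.791,-.611,0])
for e in (80,90): 
    r=np.radians(e); d=u*np.cos(r)-[0,0,np.sin(r)]; print(e,proj(c,v-d*.022),proj(c,v+d*.037))
E
```

```text
[ 0.50112917 -0.08706453  0.20490564] [ 0.13681892  0.26581672 -1.04000039] 20.3 0.023898487216880593
[157, 155, 150, 155, 151, 107, 128, 147, 145, 144, 144, 146, 145, 162, 207, 206, 207, 206, 202, 203, 200, 200, 199, 170, 193, 198, 186, 188, 187, 190, 187, 189, 187, 194, 113]
80 [251.45590121 252.25619364] [251.54129954 230.5475869 ]
90 [251.45202895 258.56215304] [251.54662148 222.50886833]
```

Emit:
send_rows(series=[[0,0,-1,0],[0,0,-2,0],[0,0,-3,0],[0,0,-3.6,0],[0,0,-4,0],[0,0,-4.2,0],[0,0,-4.2,0],[0,0,-4.2,0]], squeeze=6)

```text
time: 21.35
tcp_pos: [0.5015, -0.0875, 0.1638]
orientation: [1.012, 2.973, -0.001]
wrist_force: [-1.8, -1.3, 6.2]
gripper_width: 0.0235
grip_force: 6.0
```

Emit:
send_rows(series=[[0,0,0.1,0],[0,0,0.1,0],[0,0,0.1,0],[0,0,0.1,0],[0,0,0.1,0]], jaw=5)

```text
time: 21.98
tcp_pos: [0.5012, -0.0871, 0.1638]
orientation: [-1.013, -2.974, -0.0]
wrist_force: [0.1, 0.3, 0.3]
gripper_width: 0.05
grip_force: 0.0
```

Emit:
send_rows(series=[[0,0,2,0],[0,0,5,0],[0,0,9,0],[0,0,13,0],[0,0,15,0],[0,0,15,0],[0,0,15,0]])

```text
time: 22.85
tcp_pos: [0.5005, -0.0869, 0.3119]
orientation: [-1.012, -2.971, -0.0]
wrist_force: [0.2, -0.6, -0.6]
gripper_width: 0.0499
grip_force: 0.0
```

```bash
python3 - <<'E'
from h import *
s=manip.state(); print(s['tcp_pos'],s['wrist_force'],s['time'],s['gripper_width'])
c=shot('wrist','w13.png'); o,_=ana(c,s,(252,180))
h=cv2.cvtColor(c['image'],cv2.COLOR_RGB2HSV); m=cv2.inRange(h,(30,10,140),(70,60,255)); m[:150]=0;m[290:]=0;m[:,200:300]=m[:,200:300]; m[:,:200]=0;m[:,300:]=0
n,l,st,ce=cv2.connectedComponentsWithStats(m); i=1+st[1:,4].argmax() if n>1 else 0; print(st[i],ce[i])
P=np.array([.501,-.0872])
for z in (.106,.115,.175): print(z,proj(c,[*P,z]))
g=cv2.cvtColor(c['image'],cv2.COLOR_RGB2GRAY)
for r in range(170,240,3): print(r,g[r,228:285:2].tolist())
E
```

```text
[ 0.50052927 -0.08688408  0.31187938] [ 0.22798455 -0.62447446 -0.63043061] 22.85 0.04989178055250512
plate [ 0.5272 -0.0631] 60 rms 0.0008
tip [ 0.5002 -0.0863] tip-tcp [-0.0003  0.0006] ang 220.7 r 0.0356
[242 176  21  27 319] [252.05956113 190.31034483]
0.106 [251.80925061 180.79997589]
0.115 [251.8029971  182.31448397]
0.175 [251.75230786 194.59065675]
170 [203, 208, 204, 206, 207, 208, 164, 168, 166, 163, 164, 165, 164, 166, 169, 169, 169, 169, 169, 172, 169, 169, 168, 168, 168, 170, 175, 173, 176]
173 [209, 205, 206, 206, 206, 214, 168, 166, 168, 170, 170, 173, 177, 176, 175, 171, 166, 165, 165, 163, 167, 166, 168, 168, 170, 170, 170, 169, 169]
176 [206, 206, 210, 204, 209, 170, 174, 135, 137, 152, 151, 154, 144, 140, 143, 148, 127, 171, 170, 171, 172, 173, 170, 169, 170, 170, 170, 166, 165]
179 [206, 212, 203, 209, 205, 138, 175, 126, 158, 166, 165, 166, 164, 167, 168, 167, 170, 170, 169, 167, 168, 172, 151, 86, 66, 81, 80, 80, 115]
182 [208, 204, 208, 205, 207, 155, 171, 127, 163, 169, 165, 166, 167, 167, 169, 168, 166, 151, 152, 115, 60, 82, 87, 80, 83, 85, 91, 90, 81]
185 [
[... 1964 characters left out ...]
 206, 211, 201, 204, 204, 206, 202, 205, 203, 206, 211, 205, 203, 201, 203, 203, 205, 204, 207, 202]
230 [131, 160, 176, 184, 159, 186, 208, 201, 209, 206, 206, 203, 205, 207, 204, 205, 204, 209, 211, 203, 202, 202, 203, 202, 203, 204, 204, 202, 204]
233 [213, 181, 126, 160, 177, 184, 157, 198, 208, 207, 204, 206, 205, 204, 203, 206, 210, 209, 201, 202, 202, 201, 205, 204, 206, 200, 202, 204, 203]
236 [191, 181, 210, 180, 129, 164, 176, 182, 148, 189, 207, 204, 205, 202, 209, 210, 204, 203, 204, 200, 204, 205, 205, 205, 201, 204, 203, 204, 200]
239 [205, 205, 180, 179, 218, 183, 132, 164, 179, 181, 155, 182, 207, 209, 210, 202, 203, 205, 201, 204, 205, 205, 202, 201, 205, 202, 206, 203, 201]
```

The cap face is centred at (252.5,194.6), against (251.8,194.6) expected for an upright, seated thermometer. Handing in.

```bash
python3 -c "
from bench import job
print(job.sign_off())"
```

```text
the job is handed in; nothing more can be done
None
```

I handed the job in at about 23 s of the 72 s: the thermometer is seated upright in the port and let go, the cover is pushed aside, and the last wrist-camera check agreed. The sign-off returned no verdict.

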